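Fit the blade frame and wind the chip cutter's pusher up to it

TASK

Set up the hand-cranked chip cutter: stand the loose blade frame on the seat at the far end of the cutter from the handwheel, fully down over its two pegs, and let go of it. Then wind the handwheel until the pusher comes up against the foot of the frame, snug but not forced, and leave it there. Leave the things standing around it where they are.

Things in the scene. Friction and masses are not known exactly. Their poses are not given: they have to be found in the camera images.
- chip_cutter: Grey chip cutter, fixed to the worktop: a deck 226 x 120 mm whose top is 20 mm above the worktop, with a gear housing and an aluminium handwheel at one end and two upright pegs at the other. Origin: on the worktop under the deck. x runs level along the deck from the handwheel end to the peg end (the deck spans x -116 to +110 mm), y across it, z up.
- seat (a point): Midpoint between the two pegs, on the deck's top face (20 mm above the worktop, 85 mm along the cutter's x). The pegs stand 40 mm to either side along the cutter's y; each is 9 mm thick and 19 mm tall, its top 6 mm tapering to 3 mm.
- blade_frame: Loose upright aluminium frame with a grid, 0.45 kg. Origin: centre of the foot's underside; x normal to the grid, y along its width, z up. Foot 40 (x) x 120 (y) x 24 mm tall with two 12 mm holes right through it, at y = -40 and +40 mm. Above it the frame is 14 mm thick (x), 118 mm wide; top bar 16 mm high, its top at z = 112 mm: grip it there across its thickness. Same from both sides.
- pusher: Aluminium pusher that slides along the cutter's x: a low sled 84 mm wide, 18 mm high, with an upright push plate, 75 mm high in all, and a toothed rack behind. Origin: middle of the sled's front face (the nose), 12 mm above the deck. The nose meets the seated frame's foot when 20 mm in x from the foot's middle; the plate then stays 7 mm clear of the grid.
- wheel_axis (a point): Centre of the handwheel, on its upright axis, at the height of the rim (95 mm above the worktop; 75 mm towards the wheel end from the cutter's origin).
- handwheel (a joint): Turn of the handwheel, rad, growing clockwise seen from above; clockwise moves the pusher towards the pegs, 36 mm a turn (5.73 mm per rad). Friction of about 0.05 N m (1.3 N at the knob) keeps it where it is left. At 0 the nose is 16 mm behind the cutter's origin and the knob lies on the cutter's +x side of the axis. 1 N at the knob gives 7 N at the nose.
- knob_mid (a point): Middle of the black upright knob on the handwheel's rim, 34 mm above the rim's centre line and 40 mm from the axis. The knob is 42 mm tall and 20 to 22 mm thick, its top 18 mm above this point, its lower end 24 mm below; it revolves freely on its pin, so a hand can hold it from above without turning along.
- shaker: Bystander: steel shaker with a punched lid, 68 mm across, 103 mm tall. Origin at its underside.
- timer: Bystander: white kitchen timer lying flat, 79 x 81 x 19 mm. Origin at its underside.
- mayo: Bystander: off-white squeeze bottle, 60 mm across, 200 mm tall. Origin at its underside.
- tub: Bystander: clear take-away tub, 93 x 119 x 46 mm. Origin at its underside.
Not all that is in view belongs to the job. What is meant by the blade_frame is not purple, and is the larger of those in its own colour.

How it is judged:
On the way, in this order (a step that is already met when the one before it is completed fails the run):
1. the blade frame sits fully down on the pegs, let go (distance between blade_frame and seat below 0.0035 m and angle between blade_frame's own z axis and vertical below 0.06 rad and angle between the x axis of blade_frame and the x axis of chip_cutter, either way round below 0.12 rad and contact force between the fingers and blade_frame below 0.1 N), for 0.2 s.
2. the pusher presses on the seated frame (contact force between pusher and blade_frame above 1 N and distance between blade_frame and seat below 0.0045 m), for 0.1 s.
At the end, for the whole second after the job is handed in: The blade frame sits on the seat over both pegs (its origin within 4.5 mm of the seat point, tilt under 0.06 rad), the pusher's nose stands against its foot (nose within 22.5 mm of the middle of the foot, 20 mm being contact), and frame and wheel are at rest (distance between blade_frame and seat below 0.0045 m and angle between blade_frame's own z axis and vertical below 0.06 rad and horizontal distance between pusher and blade_frame below 0.0225 m and linear speed of blade_frame below 0.01 m/s and velocity of joint handwheel between -0.1 and 0.1 rad/s); the robot touches nothing.
It fails at once if the pusher is forced against the frame with more than 100 N (contact force between pusher and blade_frame above 100 N).
It fails at once if a bystander is moved more than 30 mm (distance of any of shaker, timer, mayo, tub from where it was at the start of the episode above 0.03 m).
It also fails if it takes over 72 s, if anything falls off the work surface, if the arm or the gripper's body presses on something with over 40 N, if the wrist force passes 120 N, or if a joint passes its speed limit or range.

ROBOT

A 7-joint arm with a two-finger parallel gripper is mounted at the origin on a cart in front of the work surface, level with it; the furniture and walls round the work are solid. World frame = base frame: x ahead of the robot, y to its left, z up, the work surface at z = 0. Lengths are in m, angles in rad, forces in N, time in s.
With the tool pointing down it reaches from about 0.425 to 0.925 m from the base axis. Payload 6.8 kg.
Tool frame: the origin (TCP) lies at the very end of the fingers, on their centre line; the grasp point (between the pads) lies 19 mm behind it; z points along the fingers, y is the line along which they close (so a half turn about z gives the same grasp; the last joint's range is limited). The gripper opens to 85 mm and grips with 20 to 120 N. Pads are 22 mm wide; open, the fingers measure 114 mm over their backs; the gripper's body (76 mm by 85 mm) begins 54 mm behind the grasp point. The pads swing forward as they close: fully open they stand 13 mm farther back than shut.
Start: joints at [1.053, 0.477, 0.022, 1.555, -0.011, 1.109, -0.083], TCP at [0.269, -0.619, 0.231] pointing down, gripper open.
Joint ranges: [-2.96, 2.96], [-0.34, 2.1], [-1.41, 1.46], [0.24, 2.44], [-1.37, 4.51], [0.17, 1.92], [-2.96, 2.96]. Speed limits (rad/s): [2.39, 2.39, 3.14, 3.14, 3.14, 3.14, 3.14].

INTERFACE

Orientations are given as a unit quaternion [w, x, y, z].
In Python, from station import monitor, eyes, bot gives the robot as it stands.
- The arm moves only by the shell command python3 -m creep [FORCE], which reads ROWS from standard input. ROWS is one flat JSON list of numbers that holds 1 to 20 rows one after another, with no inner brackets; each row has 5 numbers: dx, dy, dz in shares of the most that a row can go, 1 being 50 mm, then a turn about the tool's z in a scale on which 1.0 is 90 degrees, then the opening from 0.0 (shut) to 1.0 (fully open); each row shifts and turns the commanded pose from where the row before left it, along the tool's axes as they then stand; what a row does not reach is not made up. A row lasts 1/10 s, in which the tool goes at most 0.05 m and 0.15 rad, less where a joint would pass 70% of its speed; a pose out of reach is approached as far as the arm can. The fingers move at their own pace and stop on an object; FORCE is the grip in N (left out, the last holds). Time passes only in rows, so rows that do not move let the fingers close. It prints the time, the measured TCP pose, the force, the opening and the grip force at its end. No shift or turn number may pass 1 either way. Input that does not fit is refused with a message, and nothing moves.
- monitor.get_obs(): the state, without advancing time (a new reading comes with each control period).
- eyes.read_camera(name): name is "scene" or "top"; returns the picture (400x640x3 uint8, blue, green, red); there is no depth.
- eyes.camera_info(name): a dict with "vertical_fov" (degrees; the focal length in pixels is half the picture's height over the tangent of half this angle, whatever the lens; pixels are square), "cx", "cy" (the principal point, pixels), "k1" (the pictures are not rectified: a ray, as slopes to the right and down, at radius r is drawn at 1 + k1 r^2 times it, then the intrinsics apply), "view" (4x4, takes a point from world to camera coordinates). Camera axes: x right, y up, looking along -z (the intrinsics and any distortion apply to the point x, -y, -z); pixel columns grow to the right and rows downward; lengths in m; the calibration is good to about 2 mm. A picture is of the moment at which its call begins. camera_info takes no time and is no camera call.
- bot.hand_in(): hands the job in; it is judged then, once.
The state is a dict: "t": time; "q": joint angles; "joint_vel": joint speeds; "joint_torque": joint torques, N m; "eef_pos": TCP position; "tool_rot": TCP orientation; "contact_force": force on the tool from outside, world axes, zero at the start; "torque": the same for the moment, N m; "gripper_width": opening from 0.0 (shut) to 1.0 (fully open); "grasp_force": force on a finger pad.
Only numpy, scipy, OpenCV 4.12 (cv2) and the standard library are available. Lean on these libraries where they do the work, as an engineer would, in place of code of your own. Each camera call takes 0.05 s, during which the arm holds its last target. There are 200 camera calls.

## Working session

There is one attempt and no reset: what is moved stays moved. The work goes in short steps, Python scripts to look and compute and a shell command to move; the robot and the scene stay as the last step left them, time stands still between calls to the robot, and variables do not carry over. Pictures are saved under pics/ and viewed, at most 14 in all, crops included, and the job is handed in when it is done.

```bash
mkdir -p pics; ls; python3 - <<'E'
from station import monitor, eyes, bot
import cv2
for n in("scene","top"):
    im=eyes.read_camera(n); cv2.imwrite(f"pics/{n}0.png",im); print(n,eyes.camera_info(n))
o=monitor.get_obs(); print(o)
E
```

```text
pics
scene {'vertical_fov': 57.14341008647549, 'cx': 329.4143306712411, 'cy': 196.07580041644667, 'k1': -0.0636052808395406, 'view': array([[-0.64803685, -0.76155294,  0.00923867,  0.46028733],
       [ 0.51378039, -0.42817809,  0.74343341, -0.20557308],
       [-0.5622081 ,  0.48651889,  0.66874615, -1.0547533 ],
       [ 0.        ,  0.        ,  0.        ,  1.        ]])}
top {'vertical_fov': 57.635303399578596, 'cx': 316.9133746045037, 'cy': 199.81542772844884, 'k1': -0.06364015767512549, 'view': array([[ 0.01404585, -0.99981836,  0.01288274,  0.24340296],
       [ 0.98081112,  0.01628213,  0.19427929, -0.48801814],
       [-0.19445376,  0.00990672,  0.98086166, -1.0755267 ],
       [ 0.        ,  0.        ,  0.        ,  1.        ]])}
{'t': 0.1, 'q': array([ 1.0529057 ,  0.47772368,  0.02235674,  1.55631559, -0.01151267,
        1.10926288, -0.08308745]), 'joint_vel': array([-0.0005113 , -0.00109996, -0.00121223, -0.00199349, -0.0011468 ,
       -0.00042216, -0.00062841]), 'joint_torque': array([ 4.57263552e-03, -5.97769582e+01,  1.61414132e+00, -2.81957406e+01,
        1.28562329e-02,  4.96326669e-03, -2.14706682e-05]), 'eef_pos': array([ 0.26871877, -0.61865633,  0.23043462]), 'tool_rot': array([-7.61099718e-04,  9.79080479e-01,  2.03471843e-01, -2.14030930e-04]), 'contact_force': array([-0.77127405, -1.43477966,  0.0573296 ]), 'torque': array([-0.03370688,  0.00617938, -0.01211696]), 'grasp_force': 0.0, 'gripper_width': 1.0018661878507091}
```

View pics/scene0.png

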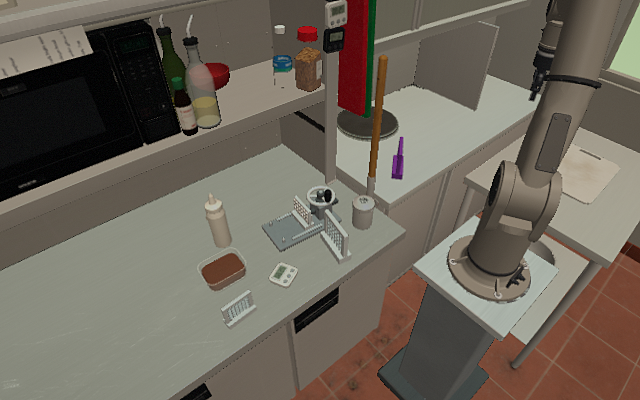

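View pics/top0.png

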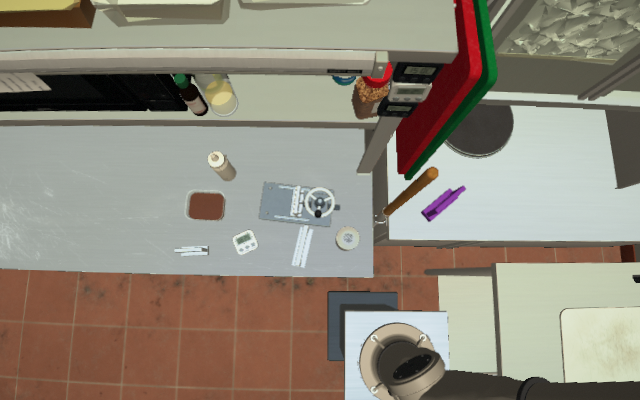

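Top view: the cutter is at about (297,203), with the wheel at (320,202) and the pegs towards x≈268. The larger frame stands at (302,247) and a smaller decoy at (190,250). Next I zoom in on both views.

```bash
python3 - <<'E'
import cv2
a=cv2.imread("pics/top0.png")[165:285,230:390]; b=cv2.imread("pics/scene0.png")[175:275,245:405]
cv2.imwrite("pics/topc.png",cv2.resize(a,None,fx=5,fy=5,interpolation=cv2.INTER_CUBIC))
cv2.imwrite("pics/scenec.png",cv2.resize(b,None,fx=5,fy=5,interpolation=cv2.INTER_CUBIC))
E
cat > cam.py <<'E'
import numpy as np, cv2
from station import eyes
def K(n):
    c=eyes.camera_info(n); f=200/np.tan(np.radians(c["vertical_fov"]/2))
    return c, np.array([[f,0,c["cx"]],[0,f,c["cy"]],[0,0,1.]]), np.array([c["k1"],0,0,0,0.])
def project(n,P):
    c,k,d=K(n); V=np.diag([1,-1,-1,1.])@c["view"]
    return cv2.projectPoints(np.array(P,float).reshape(-1,1,3),cv2.Rodrigues(V[:3,:3])[0],V[:3,3],k,d)[0].reshape(-1,2)
def ground(n,uv,z):
    c,k,d=K(n); V=np.diag([1,-1,-1,1.])@c["view"]
    s=cv2.undistortPoints(np.array(uv,float).reshape(-1,1,2),k,d).reshape(-1,2)
    D=np.c_[s,np.ones(len(s))]@V[:3,:3]; C=-V[:3,:3].T@V[:3,3]
    return C+D*((np.broadcast_to(z,len(s))-C[2])/D[:,2])[:,None]
E
```

```text
(no output)
```

View pics/topc.png

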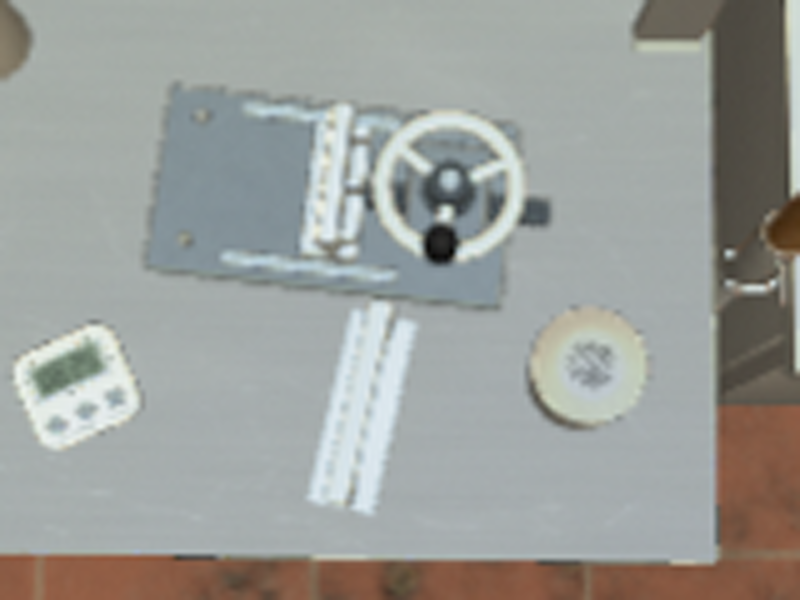

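View pics/scenec.png

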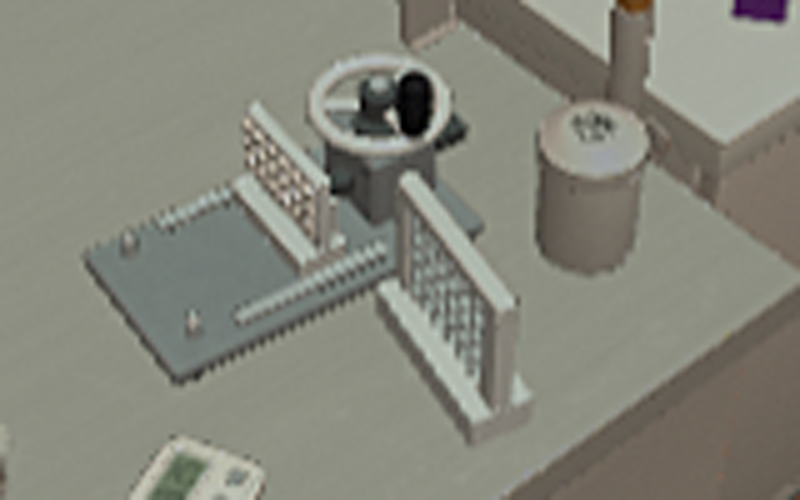

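Top crop: pegs at (203,116) and (185,240), knob at (441,243), frame foot corners at (308,500), (375,513), (352,310) and (417,320). Scene crop: pegs at (128,232) and (193,308), frame bar ends at (408,176) and (515,302). I fit both poses jointly over the two cameras.

```bash
cat > fit.py <<'E'
import numpy as np
from scipy.optimize import least_squares
from cam import *
def uv(n,p): 
    o=np.array([230,165] if n=="top" else [245,175]); return o+(np.array(p)+.5)/5-.5
def pts(pose,L):
    c,s=np.cos(pose[2]),np.sin(pose[2]); L=np.array(L,float)/1000
    z=pose[3] if len(pose)>3 else 0
    return np.c_[pose[0]+c*L[:,0]-s*L[:,1],pose[1]+s*L[:,0]+c*L[:,1],L[:,2]+z]
def fit(obs,x0):
    f=lambda p:np.concatenate([(project(n,pts(p,[l for l,_ in o]))-[uv(n,q) for _,q in o]).ravel() for n,o in obs.items()])
    r=least_squares(f,x0,loss="soft_l1"); return r.x, r.fun.reshape(-1,2)
E
cat > m1.py <<'E'
from fit import *
from station import monitor
np.set_printoptions(precision=4,suppress=True)
C={"top":[((110,-60,20),(172,85)),((110,60,20),(148,268)),((-116,60,20),(500,305)),((85,-40,39),(203,114)),((85,40,39),(185,238)),((-75,0,97),(449,187))],
"scene":[((110,-60,20),(85,257)),((85,-40,38),(128,233)),((85,40,38),(194,309)),((-75,0,97),(380,104))]}
F={"top":[((20,60,24),(308,500)),((-20,60,24),(375,513)),((20,-60,24),(350,310)),((-20,-60,24),(417,320)),((0,-59,112),(383,302))],
"scene":[((20,60,0),(475,440)),((-20,60,0),(533,410)),((20,-60,24),(380,285)),((-7,59,112),(517,298)),((0,-59,112),(407,175))]}
c,r=fit(C,[.63,-.05,1.5]); print("cutter",c,"\n",r)
f,r=fit(F,[.5,-.05,1.5]); print("frame",f,"\n",r)
print("knob",ground("top",[uv("top",(440,243))],.146),"shaker",ground("top",[uv("top",(590,365))],.103))
print("seat",pts(c,[(85,0,20)]),"wheel",pts(c,[(-75,0,95),(-75,40,129)]))
for n,q,z in(("top",(306,250),.038),("scene",(305,265),.038)):
    g=ground(n,[uv(n,q)],z)[0]; d=g[:2]-c[:2]; print("nose x",d@[np.cos(c[2]),np.sin(c[2])],d@[-np.sin(c[2]),np.cos(c[2])])
o=monitor.get_obs(); p=o["eef_pos"];q=o["tool_rot"]; a=2*np.arctan2(q[2],q[1]); print("tool x ang",a,p)
E
python3 m1.py
```

```text
cutter [0.476  0.317  1.4757] 
 [[-0.1786 -0.1039]
 [-0.6353  0.3375]
 [ 0.8503  0.9234]
 [-0.1332 -0.348 ]
 [-0.0023 -0.0351]
 [ 0.5633 -0.3764]
 [-0.7001 -1.0225]
 [ 0.2557  0.3207]
 [-0.0668  1.2305]
 [ 0.0118 -0.5215]]
frame [0.3414 0.2923 1.3782] 
 [[ 0.8814 -0.0069]
 [ 0.3237  0.14  ]
 [ 0.8794 -0.3232]
 [ 0.0901  0.3327]
 [ 0.0624 -0.7186]
 [-0.3373  1.6616]
 [-0.1667  2.3347]
 [-1.0734  0.1224]
 [ 0.8002  0.4112]
 [-0.518  -0.633 ]]
knob [[0.4265 0.2494 0.146 ]] shaker [[0.3638 0.1617 0.103 ]]
seat [[0.4841 0.4016 0.02  ]] wheel [[0.4689 0.2423 0.095 ]
 [0.4291 0.2461 0.129 ]]
nose x 0.009965938821111726 0.039069140649327004
nose x 0.00917616245688195 0.04285302734188857
tool x ang 0.40980542152030225 [ 0.2687 -0.6187  0.2304]
```

```bash
python3 - <<'E'
from cam import *
from scipy.optimize import least_squares
np.set_printoptions(precision=3,suppress=True)
for nm,t,s in(("handle top",(434,171),(383,57)),("handle low",(384,216),(371,190)),("post bottom",(362,172),(332,187)),("mayo top",(214,156),(210,197)),("redboard low",(402,173),(354,112)),("greenboard low",(410,177),(364,115))):
    r=least_squares(lambda P:np.r_[project("top",P)[0]-t,project("scene",P)[0]-s],[.5,.1,.2]); print(nm,r.x,abs(r.fun).max())
E
```

```text
handle top [0.458 0.031 0.48 ] 0.00425354985696913
handle low [0.441 0.04  0.023] 0.2091231801240383
post bottom [ 0.593  0.096 -0.032] 1.8852170200177625
mayo top [0.577 0.54  0.185] 0.576366816593719
redboard low [0.512 0.053 0.297] 5.02277913620253
greenboard low [0.503 0.027 0.282] 2.810047478665524
```

Handle is a standing pole at (0.445, 0.035) reaching up to z≈0.48, with boards behind it at x≥0.5. I need to retract and go over it on the inside, so I test retracting up at the present azimuth (tool y points radially outward).

Units first: shifts go in shares of 50 mm and turns go in shares of 90 degrees. So -0.035 m is -0.7, -0.03 m is -0.6.

```bash
echo '[0,-0.6,-0.7,0,1,0,-0.6,-0.7,0,1,0,-0.6,-0.7,0,1,0,-0.6,-0.7,0,1,0,-0.6,-0.7,0,1,0,-0.6,-0.7,0,1,0,-0.6,-0.7,0,1,0,-0.6,-0.7,0,1,0,-0.6,-0.7,0,1,0,-0.4,0,0,1,0,0,0,0,1]' | python3 -m creep; python3 -c "
from station import monitor;o=monitor.get_obs();print(o['q'])"
```

```text
t: 1.2
eef_pos: [0.1527, -0.3516, 0.548]
tool_rot: [0.002, 0.979, 0.204, 0.001]
contact_force: [0.1, -0.0, 0.1]
gripper_width: 1.005
grasp_force: 0.0
[ 1.0168137  -0.17016987 -0.01498827  1.62668394 -0.00255203  1.68124877
 -0.15909348]
```

Scaled: 0.046 m is 0.92, -0.0028 m is -0.056, -0.12 rad / 1.5708 = -0.0764.

```bash
echo '[0.92,-0.056,0,-0.0764,1,0.92,-0.056,0,-0.0764,1,0.92,-0.056,0,-0.0764,1,0.92,-0.056,0,-0.0764,1,0.92,-0.056,0,-0.0764,1,0.92,-0.056,0,-0.0764,1,0,0,0,0,1]' | python3 -m creep; python3 -c "
from station import monitor;o=monitor.get_obs();print(o['q'])"
```

```text
t: 1.9
eef_pos: [0.3506, -0.1591, 0.5453]
tool_rot: [-0.001, 0.841, 0.541, 0.0]
contact_force: [-0.1, -0.6, -0.8]
gripper_width: 0.998
grasp_force: 0.0
[ 0.71253033 -0.14847234 -0.36519504  1.60817514 -0.05472693  1.67355079
 -0.08154542]
```

Scaled: 0.046 m is 0.92, -0.0028 m is -0.056, -0.12 rad / 1.5708 = -0.0764.

```bash
echo '[0.92,-0.056,0,-0.0764,1,0.92,-0.056,0,-0.0764,1,0.92,-0.056,0,-0.0764,1,0.92,-0.056,0,-0.0764,1,0.92,-0.056,0,-0.0764,1,0.92,-0.056,0,-0.0764,1,0.92,-0.056,0,-0.0764,1,0.92,-0.056,0,-0.0764,1,0.92,-0.056,0,-0.0764,1,0,0,0,0,1]' | python3 -m creep; python3 -c "
from station import monitor;o=monitor.get_obs();print(o['q'])"
```

```text
t: 2.9
eef_pos: [0.3048, 0.2337, 0.5461]
tool_rot: [-0.0, 0.443, 0.896, 0.0]
contact_force: [0.3, -0.2, 0.2]
gripper_width: 0.997
grasp_force: 0.0
[ 0.27945953 -0.18157286 -0.86506495  1.58470101 -0.139161    1.67416624
  0.0603243 ]
```

```bash
cat > d.py <<'E'
import sys,numpy as np
from station import monitor
o=monitor.get_obs();p=o["eef_pos"];q=o["tool_rot"];a=2*np.arctan2(q[2],q[1])
x,y,z,A=map(float,sys.argv[1:5]); d=np.array([x,y,z])-p
turn=-((A-a+np.pi)%(2*np.pi)-np.pi)
def loc(a): return [round(v,4) for v in (d[0]*np.cos(a)+d[1]*np.sin(a), d[0]*np.sin(a)-d[1]*np.cos(a), -d[2])]
print("pos",p.round(4),"ang",round(a,4),"turn",round(turn,4),"shift before turn",loc(a),"after",loc(A)); print("q",o["q"].round(2),"F",o["contact_force"].round(2),"w",round(o["gripper_width"],3),"g",round(o["grasp_force"],2))
E
python3 d.py 0.3414 0.2923 0.16 2.949
```

```text
pos [0.3048 0.2337 0.5461] ang 2.223 turn -0.726 shift before turn [np.float64(0.0243), np.float64(0.0647), np.float64(0.3861)] after [np.float64(-0.0248), np.float64(0.0645), np.float64(0.3861)]
q [ 0.28 -0.18 -0.87  1.58 -0.14  1.67  0.06] F [ 0.32 -0.23  0.16] w 0.997 g 0.0
```

Scaled: 0.03 m is 0.6, -0.145 rad / 1.5708 = -0.0923.

```bash
echo '[0,0,0.6,-0.0923,1,0,0,0.6,-0.0923,1,0,0,0.6,-0.0923,1,0,0,0.6,-0.0923,1,0,0,0.6,-0.0923,1,0,0,0.6,0,1,0,0,0,0,1]' | python3 -m creep; python3 d.py 0.3414 0.2923 0.16 2.949
```

```text
t: 3.6
eef_pos: [0.307, 0.2263, 0.3625]
tool_rot: [-0.003, 0.104, 0.995, -0.002]
contact_force: [0.1, -0.0, 1.2]
gripper_width: 1.0
grasp_force: 0.0
pos [0.307  0.2263 0.3625] ang 2.9331 turn -0.0159 shift before turn [np.float64(-0.02), np.float64(0.0717), np.float64(0.2025)] after [np.float64(-0.0211), np.float64(0.0713), np.float64(0.2025)]
q [ 0.15 -0.12 -0.82  1.95 -0.1   1.28  0.72] F [ 0.11 -0.04  1.22] w 1.0 g 0.0
```

Scaled: 0.04 m is 0.8, 0.036 m is 0.72, -0.016 rad / 1.5708 = -0.0102.

```bash
echo '[-0.2,0.7,0,-0.0102,1,-0.22,0.72,0,0,1,0,0,0.8,0,1,0,0,0.8,0,1,0,0,0.8,0,1,0,0,0.8,0,1,0,0,0.7,0,1,0,0,0,0,1]' | python3 -m creep; python3 d.py 0.3414 0.2923 0.087 2.949; python3 - <<'E'
from station import eyes; import cv2
t=eyes.read_camera("top")[165:285,230:390]; s=eyes.read_camera("scene")[175:275,245:405]
r=lambda a:cv2.resize(a,None,fx=5,fy=5,interpolation=cv2.INTER_CUBIC)
cv2.imwrite("pics/grasp.png",cv2.resize(cv2.vconcat([r(t)[:, :],r(s)]),(436,600)) if 0 else r(s))
E
```

```text
t: 4.4
eef_pos: [0.3421, 0.2918, 0.1683]
tool_rot: [-0.003, 0.096, 0.995, -0.002]
contact_force: [-0.9, -0.9, -0.3]
gripper_width: 1.0
grasp_force: 0.0
pos [0.3421 0.2918 0.1683] ang 2.949 turn -0.0 shift before turn [np.float64(0.0008), np.float64(0.0004), np.float64(0.0813)] after [np.float64(0.0008), np.float64(0.0004), np.float64(0.0813)]
q [-0.06  0.31 -0.9   2.09  0.31  0.89  0.24] F [-0.89 -0.88 -0.31] w 1.0 g 0.0
```

View pics/grasp.png

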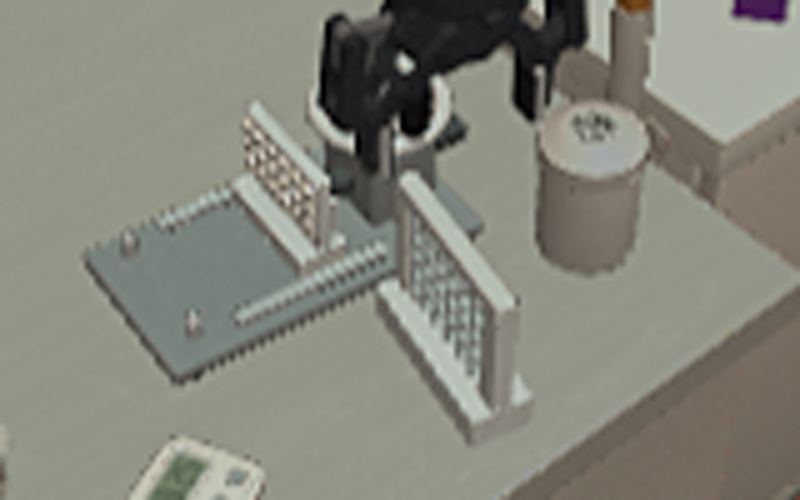

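The open fingers straddle the frame's bar, with tips at about (375,170) and (530,115) and the bar between them. I descend and grip.

Scaled: 0.03 m is 0.6, 0.02 m is 0.4.

```bash
echo '[0,0,0.6,0,1,0,0,0.6,0,1,0,0,0.4,0,1,0,0,0,0,1,0,0,0,0,0,0,0,0,0,0,0,0,0,0,0,0,0,0,0,0,0,0,0,0,0,0,0,0,0,0]' | python3 -m creep 50; python3 d.py 0.4841 0.4016 0.2 3.047
```

```text
t: 5.5
eef_pos: [0.3432, 0.2938, 0.0918]
tool_rot: [0.0, 0.096, 0.995, -0.0]
contact_force: [-0.3, -2.1, 7.9]
gripper_width: 0.152
grasp_force: 48.9
pos [0.3432 0.2938 0.0918] ang 2.95 turn -0.097 shift before turn [np.float64(-0.1177), np.float64(0.1327), np.float64(-0.1082)] after [np.float64(-0.13), np.float64(0.1207), np.float64(-0.1082)]
q [-0.17  0.43 -0.81  2.15  0.47  0.74  0.09] F [-0.32 -2.11  7.91] w 0.152 g 48.89
```

Scaled: 0.033 m is 0.66, -0.03 m is -0.6, -0.049 rad / 1.5708 = -0.0312.

```bash
echo '[0,0,-0.6,0,0,0,0,-0.6,0,0,0,0,-0.6,0,0,0,0,-0.6,0,0,0,0.66,0,0,0,0,0.66,0,0,0,0,0.66,0,0,0,0,0.66,0,0,0,-0.6,0,0,-0.0312,0,-0.6,0,0,-0.0306,0,-0.6,0,0,0,0,-0.56,0,0,0,0,0,0,0,0,0,0,0,0,0,0]' | python3 -m creep; python3 d.py 0.4841 0.4016 0.16 3.047;
```

```text
t: 6.9
eef_pos: [0.4848, 0.4074, 0.2101]
tool_rot: [-0.001, 0.048, 0.999, -0.001]
contact_force: [-1.7, -0.2, -3.8]
gripper_width: 0.149
grasp_force: 50.3
pos [0.4848 0.4074 0.2101] ang 3.0464 turn -0.0006 shift before turn [np.float64(0.0001), np.float64(-0.0059), np.float64(0.0501)] after [np.float64(0.0001), np.float64(-0.0059), np.float64(0.0501)]
q [-0.2   0.57 -0.84  1.64  0.45  1.15  0.31] F [-1.74 -0.21 -3.81] w 0.149 g 50.32
```

Scaled: 0.02 m is 0.4, 0.01 m is 0.2.

```bash
echo '[0,-0.12,0.4,0,0,0,0,0.4,0,0,0,0,0.2,0,0,0,0,0,0,0,0,0,0,0,0]' | python3 -m creep; python3 d.py 0.4841 0.4016 0.112 3.047; python3 - <<'E'
from station import eyes; import cv2,numpy as np
t=eyes.read_camera("top"); s=eyes.read_camera("scene")
cv2.imwrite("pics/top1.png",t);cv2.imwrite("pics/scene1.png",s)
r=lambda a:cv2.resize(a,None,fx=8,fy=8,interpolation=cv2.INTER_CUBIC)
cv2.imwrite("pics/pair.png",cv2.hconcat([r(t[175:250,238:288]),r(s[195:270,250:300])]))
E
```

```text
t: 7.4
eef_pos: [0.4838, 0.403, 0.1619]
tool_rot: [0.0, 0.046, 0.999, 0.0]
contact_force: [0.5, -0.6, -3.5]
gripper_width: 0.149
grasp_force: 50.3
pos [0.4838 0.403  0.1619] ang 3.0488 turn 0.0018 shift before turn [np.float64(-0.0004), np.float64(-0.0014), np.float64(0.0499)] after [np.float64(-0.0004), np.float64(-0.0014), np.float64(0.0499)]
q [-0.21  0.61 -0.82  1.69  0.5   1.06  0.28] F [ 0.54 -0.62 -3.52] w 0.149 g 50.34
```

View pics/pair.png

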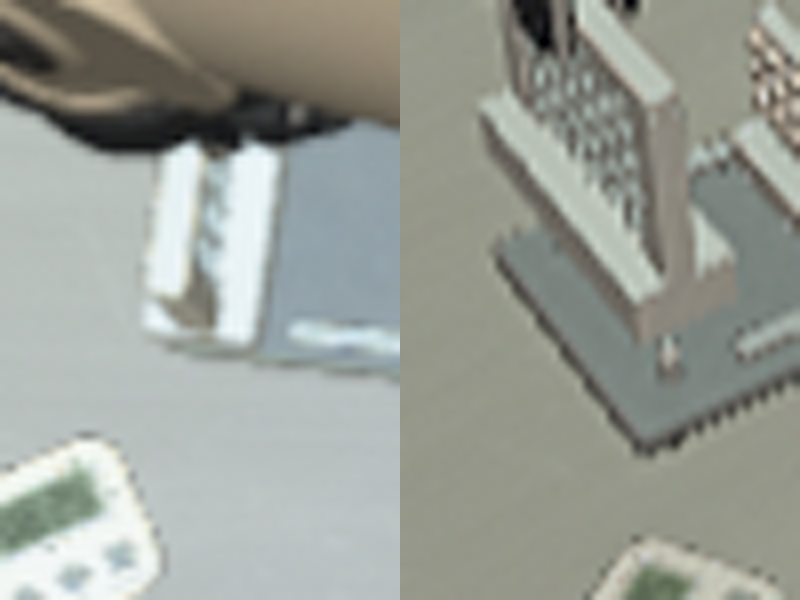

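```bash
cat > m2.py <<'E'
from fit import *
import fit
np.set_printoptions(precision=4,suppress=True)
fit.uv=lambda n,p:(np.array([238,175])+(np.array(p)+.5)/8-.5) if n=="top" else (np.array([250-50,195])+(np.array(p)+.5)/8-.5)
T=[((20,60,24),(144,325)),((-20,60,24),(252,345))]
S=[((20,60,0),(638,342)),((-20,60,0),(733,298)),((20,60,24),(638,306)),((-20,60,24),(735,264)),((20,-60,24),(480,103)),((-7,59,112),(683,92)),((7,59,112),(645,110))]
Y=1.478
def go(obs,z=None):
    f=lambda p:np.concatenate([(project(n,pts([p[0],p[1],Y,z if z else p[2]],[l for l,_ in o]))-[fit.uv(n,q) for _,q in o]).ravel() for n,o in obs.items()])
    r=least_squares(f,[.48,.4,.07],loss="soft_l1"); print(r.x,"\n",r.fun.reshape(-1,2))
go({"top":T,"scene":S},.0701); go({"top":T,"scene":S}); 
# pegs separately per camera
U=lambda n,p: np.array([230,165] if n=="top" else [245,175])+(np.array(p)+.5)/5-.5
print("pegs top",ground("top",[U("top",(203,115)),U("top",(185,239))],.038),"\nscene",ground("scene",[U("scene",(128,231)),U("scene",(194,307)),fit.uv("scene",(668,338))],.038))
for n,o in(("top",T),("scene",S)): print(n,"foot ctr",np.mean([ground(n,[fit.uv(n,q)],.0701+l[2]/1000)[0]-(pts([0,0,Y,0],[l])[0]) for l,q in o],0))
E
python3 m2.py
```

```text
[0.4819 0.4042 0.07  ] 
 [[ 0.1491  0.663 ]
 [ 0.1959 -0.3551]
 [ 0.2617  1.0322]
 [ 0.554   0.5999]
 [-0.4513 -0.201 ]
 [-0.2062 -0.8856]
 [-0.4203  0.5712]
 [-0.1298 -0.3591]
 [ 0.0125 -0.5429]]
[0.4819 0.4042 0.07  ] 
 [[ 0.1661  0.6472]
 [ 0.2114 -0.3711]
 [ 0.2606  1.0407]
 [ 0.5515  0.609 ]
 [-0.4523 -0.1917]
 [-0.2087 -0.8757]
 [-0.419   0.5827]
 [-0.1316 -0.3458]
 [ 0.0113 -0.5299]]
pegs top [[0.5224 0.3974 0.038 ]
 [0.4437 0.4055 0.038 ]] 
scene [[0.527  0.3967 0.038 ]
 [0.4494 0.4015 0.038 ]
 [0.4474 0.4041 0.038 ]]
top foot ctr [0.4823 0.4047 0.0701]
scene foot ctr [0.4819 0.404  0.0701]
```

Scaled: 0.01 m is 0.2, -0.0028 m is -0.056.

```bash
echo '[-0.056,-0.056,0.1,0,0,0,0,0.2,0,0,0,0,0.1,0,0,0,0,0,0,0,0,0,0,0,0]' | python3 -m creep; python3 d.py 0.4841 0.4016 0.112 3.047; python3 - <<'E'
from station import eyes; import cv2,numpy as np
s=eyes.read_camera("scene"); t=eyes.read_camera("top")
cv2.imwrite("pics/scene2.png",s)
cv2.imwrite("pics/s2.png",cv2.resize(s[200:262,250:315],None,fx=9,fy=9,interpolation=cv2.INTER_CUBIC))
E
```

```text
t: 8.0
eef_pos: [0.4866, 0.3993, 0.141]
tool_rot: [-0.0, 0.047, 0.999, -0.0]
contact_force: [0.1, 0.8, -2.2]
gripper_width: 0.15
grasp_force: 50.3
pos [0.4866 0.3993 0.141 ] ang 3.0479 turn 0.0009 shift before turn [np.float64(0.0027), np.float64(0.002), np.float64(0.029)] after [np.float64(0.0027), np.float64(0.002), np.float64(0.029)]
q [-0.22  0.63 -0.81  1.71  0.52  1.03  0.27] F [ 0.07  0.78 -2.15] w 0.15 g 50.3
```

View pics/s2.png

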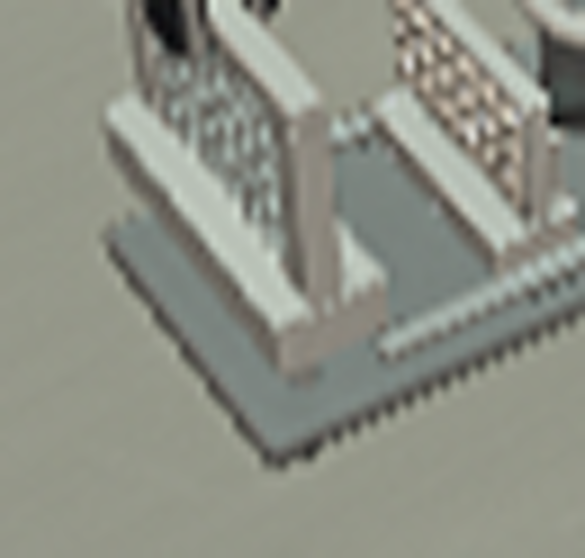

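Frame hovers about 10 mm above the peg tops; the near peg's base just shows at (303,376) and the deck corner at (278,455). I check relative alignment numerically.

```bash
python3 - <<'E'
from fit import *
np.set_printoptions(precision=4,suppress=True)
u=lambda p:np.array([250,200])+(np.array(p)+.5)/9-.5
Y=1.477
S=[((20,60,0),(280,370)),((-20,60,0),(382,316)),((20,60,24),(281,325)),((-20,60,24),(384,277)),((20,-60,24),(108,104))]
for z in(.0492,.047,.0515): print("foot",z,np.mean([ground("scene",[u(q)],z+l[2]/1000)[0]-pts([0,0,Y,0],[l])[0] for l,q in S],0))
g=ground("scene",[u((278,454)),u((303,374)),u((107,240))],.02)
for l,p in zip([(110,60,20),(85,40,20),(110,-60,20)],g): print("cutter",l,p, "-> seat",p-pts([0,0,1.4757,0],[(l[0]-85,l[1],20)])[0])
E
```

```text
foot 0.0492 [0.4871 0.3979 0.0492]
foot 0.047 [0.4889 0.3968 0.047 ]
foot 0.0515 [0.4852 0.3989 0.0515]
cutter (110, 60, 20) [0.4242 0.4315 0.02  ] -> seat [0.4816 0.4009 0.    ]
cutter (85, 40, 20) [0.4471 0.4055 0.02  ] -> seat [0.4869 0.4017 0.    ]
cutter (110, -60, 20) [0.5406 0.4224 0.02  ] -> seat [0.4785 0.4032 0.    ]
```

Scaled: 0.004 m is 0.08, 0.003 m is 0.06.

```bash
echo '[0,0.02,0.08,0,0,0,0,0.08,0,0,0,0,0.06,0,0,0,0,0.06,0,0,0,0,0,0,0,0,0,0,0,0]' | python3 -m creep; python3 d.py 0.4841 0.4016 0.112 3.047
```

```text
t: 8.7
eef_pos: [0.4869, 0.4003, 0.1272]
tool_rot: [-0.0, 0.047, 0.999, -0.0]
contact_force: [0.3, 0.1, -2.9]
gripper_width: 0.152
grasp_force: 50.3
pos [0.4869 0.4003 0.1272] ang 3.0478 turn 0.0008 shift before turn [np.float64(0.0029), np.float64(0.001), np.float64(0.0152)] after [np.float64(0.0029), np.float64(0.001), np.float64(0.0152)]
q [-0.23  0.65 -0.8   1.72  0.53  1.01  0.26] F [ 0.28  0.06 -2.95] w 0.152 g 50.3
```

Scaled: 0.002 m is 0.04.

```bash
echo '[0,0,0.04,0,0,0,0,0.04,0,0,0,0,0.04,0,0,0,0,0,0,0]' | python3 -m creep; echo '[0,0,0.04,0,0,0,0,0.04,0,0,0,0,0,0,0]' | python3 -m creep
```

```text
t: 9.1
eef_pos: [0.4868, 0.4003, 0.121]
tool_rot: [-0.0, 0.047, 0.999, 0.0]
contact_force: [-0.9, -0.4, -3.8]
gripper_width: 0.149
grasp_force: 50.3
t: 9.4
eef_pos: [0.4868, 0.4003, 0.117]
tool_rot: [-0.0, 0.047, 0.999, -0.0]
contact_force: [-0.4, 0.7, -3.7]
gripper_width: 0.153
grasp_force: 50.3
```

Scaled: 0.002 m is 0.04.

```bash
echo '[0,0,0.04,0,0,0,0,0.04,0,0,0,0,0,0,0]' | python3 -m creep; echo '[0,0,0.02,0,0,0,0,0.02,0,0,0,0,0,0,0]' | python3 -m creep
```

```text
t: 9.7
eef_pos: [0.4868, 0.4003, 0.113]
tool_rot: [-0.0, 0.047, 0.999, -0.0]
contact_force: [0.3, 1.4, -2.9]
gripper_width: 0.153
grasp_force: 50.3
t: 10.0
eef_pos: [0.4868, 0.4004, 0.1114]
tool_rot: [0.0, 0.047, 0.999, 0.0]
contact_force: [0.2, 0.1, -2.2]
gripper_width: 0.147
grasp_force: 50.4
```

Scaled: 0.001 m is 0.02.

```bash
echo '[0,0,0.02,0,0,0,0,0,0,0]' | python3 -m creep; echo '[0,0,0.02,0,0,0,0,0,0,0]' | python3 -m creep
```

```text
t: 10.2
eef_pos: [0.4868, 0.4007, 0.1114]
tool_rot: [0.0, 0.047, 0.999, 0.0]
contact_force: [-2.0, -2.1, 4.5]
gripper_width: 0.153
grasp_force: 51.5
t: 10.4
eef_pos: [0.4868, 0.4009, 0.1114]
tool_rot: [0.001, 0.047, 0.999, 0.0]
contact_force: [-3.2, -3.0, 11.1]
gripper_width: 0.154
grasp_force: 52.5
```

Contact at TCP 0.1114 means fully seated (foot at about 0.020). I release and retreat upward.

Scaled: -0.04 m is -0.8, -0.02 m is -0.4.

```bash
echo '[0,0,-0.02,0,0,0,0,-0.02,0,0.5,0,0,0,0,0.5,0,0,0,0,0.5,0,0,0,0,0.5,0,0,0,0,0.5,0,0,-0.4,0,0.5,0,0,-0.6,0,0.5,0,0,-0.8,0,0.5,0,0,-0.8,0,0.5,0,0,0,0,0.5]' | python3 -m creep; python3 d.py 0.4285 0.2475 0.2 2.9; python3 - <<'E'
from station import eyes; import cv2
s=eyes.read_camera("scene"); t=eyes.read_camera("top"); cv2.imwrite("pics/scene3.png",s); cv2.imwrite("pics/top3.png",t)
cv2.imwrite("pics/s3.png",cv2.resize(s[180:262,250:355],None,fx=7,fy=7,interpolation=cv2.INTER_CUBIC))
E
```

```text
t: 11.5
eef_pos: [0.4884, 0.4033, 0.2474]
tool_rot: [0.003, 0.047, 0.999, 0.004]
contact_force: [-0.0, 0.7, 0.5]
gripper_width: 0.499
grasp_force: 0.0
pos [0.4884 0.4033 0.2474] ang 3.0478 turn 0.1478 shift before turn [np.float64(0.045), np.float64(-0.1607), np.float64(0.0474)] after [np.float64(0.0209), np.float64(-0.1656), np.float64(0.0474)]
q [-0.18  0.53 -0.86  1.61  0.43  1.2   0.35] F [-0.04  0.65  0.46] w 0.499 g 0.0
```

View pics/s3.png

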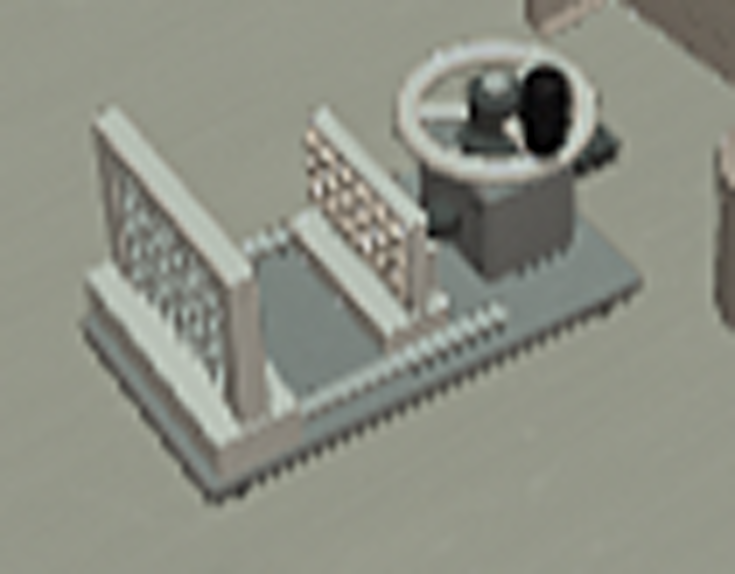

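Frame is seated: its foot is flush on the deck with both pegs hidden, and the knob is at (545,110). Next I move above the knob.

Units first: shifts go in shares of 50 mm and turns go in shares of 90 degrees. So -0.04 m is -0.8, -0.039 m is -0.78.

```bash
echo '[0.2,-0.8,0,0,0.6,0.22,-0.8,0,0,0.6,0.22,-0.8,0,0,0.6,0.22,-0.78,0,0,0.6,0,0,0.8,0,0.6,0,0,0,0,0.6,0,0,0,0,0.6]' | python3 -m creep; python3 d.py 0.4307 0.2486 0.124 3.048; python3 - <<'E'
from station import eyes; import cv2
from fit import *
s=eyes.read_camera("scene"); t=eyes.read_camera("top"); cv2.imwrite("pics/scene4.png",s); cv2.imwrite("pics/top4.png",t)
cv2.imwrite("pics/s4.png",cv2.resize(s[150:232,280:385],None,fx=7,fy=7,interpolation=cv2.INTER_CUBIC))
print("knob proj",project("scene",[(.4307,.2486,.147),(.4307,.2486,.105),(.470,.2415,.115),(.470,.2415,.125)]))
E
```

```text
t: 12.3
eef_pos: [0.4284, 0.2461, 0.2006]
tool_rot: [-0.001, 0.046, 0.999, -0.0]
contact_force: [-0.7, 1.1, 0.8]
gripper_width: 0.598
grasp_force: 0.0
pos [0.4284 0.2461 0.2006] ang 3.0487 turn 0.0007 shift before turn [np.float64(-0.0021), np.float64(0.0027), np.float64(0.0766)] after [np.float64(-0.0021), np.float64(0.0027), np.float64(0.0766)]
q [ 0.13  0.35 -0.92  1.96  0.33  0.99  0.53] F [-0.69  1.13  0.76] w 0.598 g 0.0
knob proj [[327.10169018 189.75354411]
 [327.03153464 200.28478001]
 [320.55085926 190.1999696 ]
 [320.52833569 187.72273822]]
```

View pics/s4.png

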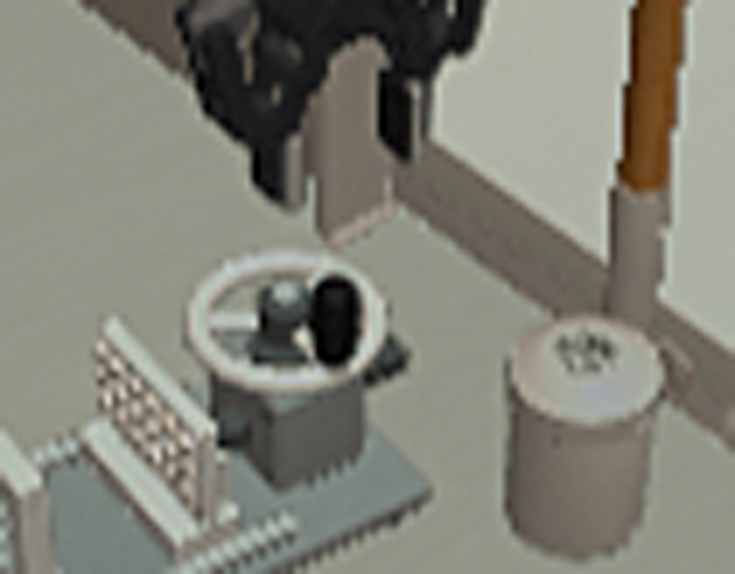

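Open gripper hangs over the knob (knob at (335,320), hub top at (285,282), z≈0.115), and the projection agrees within a pixel. I lower and grip lightly.

Scaled: 0.03 m is 0.6, -0.002 m is -0.04.

```bash
echo '[-0.04,0.06,0.6,0,0.6,0,0,0.6,0,0.6,0,0,0.34,0,0.6,0,0,0,0,0.6,0,0,0,0,0,0,0,0,0,0,0,0,0,0,0,0,0,0,0,0,0,0,0,0,0]' | python3 -m creep 25; python3 d.py 0.4307 0.2486 0.124 3.048
```

```text
t: 13.3
eef_pos: [0.4323, 0.2497, 0.1258]
tool_rot: [0.001, 0.047, 0.999, 0.001]
contact_force: [-1.7, -0.5, 7.3]
gripper_width: 0.232
grasp_force: 24.6
pos [0.4323 0.2497 0.1258] ang 3.0477 turn -0.0003 shift before turn [np.float64(0.0015), np.float64(-0.0013), np.float64(0.0018)] after [np.float64(0.0015), np.float64(-0.0013), np.float64(0.0018)]
q [ 0.04  0.46 -0.85  2.03  0.46  0.85  0.41] F [-1.71 -0.46  7.31] w 0.232 g 24.63
```

```bash
python3 - <<'E'
import numpy as np
f=1.451-np.arange(0,21)*np.pi/10
d=np.round(np.c_[np.diff(.04*np.sin(f)),np.diff(.04*np.cos(f))]*1000,1)
print(d.tolist())
E
```

```text
[[-3.4, 12.0], [-7.0, 10.4], [-9.8, 7.7], [-11.7, 4.3], [-12.5, 0.5], [-12.0, -3.4], [-10.4, -7.0], [-7.7, -9.8], [-4.3, -11.7], [-0.5, -12.5], [3.4, -12.0], [7.0, -10.4], [9.8, -7.7], [11.7, -4.3], [12.5, -0.5], [12.0, 3.4], [10.4, 7.0], [7.7, 9.8], [4.3, 11.7], [0.5, 12.5]]
```

Scaled: -0.0125 m is -0.25, 0.012 m is 0.24.

```bash
echo '[-0.068,0.24,0,0,0,-0.14,0.208,0,0,0,-0.196,0.154,0,0,0,-0.234,0.086,0,0,0,-0.25,0.01,0,0,0,0,0,0,0,0]' | python3 -m creep; python3 d.py 0.470 0.2415 0.126 3.048
echo '[-0.24,-0.068,0,0,0,-0.208,-0.14,0,0,0,-0.154,-0.196,0,0,0,-0.086,-0.234,0,0,0,-0.01,-0.25,0,0,0,0,0,0,0,0]' | python3 -m creep;python3 d.py 0.470 0.2415 0.126 3.048
```

```text
t: 13.9
eef_pos: [0.4816, 0.2809, 0.1259]
tool_rot: [0.002, 0.047, 0.999, 0.002]
contact_force: [2.0, 2.8, 4.7]
gripper_width: 0.233
grasp_force: 24.5
pos [0.4816 0.2809 0.1259] ang 3.0467 turn -0.0013 shift before turn [np.float64(0.0078), np.float64(-0.0403), np.float64(-0.0001)] after [np.float64(0.0079), np.float64(-0.0403), np.float64(-0.0001)]
q [-0.01  0.54 -0.81  1.9   0.49  0.91  0.41] F [2.05 2.84 4.68] w 0.233 g 24.51
t: 14.5
eef_pos: [0.5101, 0.231, 0.1258]
tool_rot: [0.001, 0.048, 0.999, -0.0]
contact_force: [-2.1, -0.8, 9.8]
gripper_width: 0.232
grasp_force: 25.1
pos [0.5101 0.231  0.1258] ang 3.0462 turn -0.0018 shift before turn [np.float64(0.0409), np.float64(0.0066), np.float64(-0.0002)] after [np.float64(0.0409), np.float64(0.0067), np.float64(-0.0002)]
q [ 0.08  0.54 -0.81  1.89  0.49  0.92  0.51] F [-2.07 -0.85  9.75] w 0.232 g 25.11
```

Scaled: 0.0125 m is 0.25, -0.012 m is -0.24.

```bash
echo '[0.068,-0.24,0,0,0,0.14,-0.208,0,0,0,0.196,-0.154,0,0,0,0.234,-0.086,0,0,0,0.25,-0.01,0,0,0,0.24,0.068,0,0,0,0.208,0.14,0,0,0,0.154,0.196,0,0,0,0.086,0.234,0,0,0,0.01,0.25,0,0,0,0,0,0,0,0]' | python3 -m creep; python3 d.py 0.4712 0.2404 0.126 3.048
python3 - <<'E'
from station import eyes; import cv2
s=eyes.read_camera("scene"); cv2.imwrite("pics/scene5.png",s)
cv2.imwrite("pics/s5.png",cv2.resize(s[180:262,250:355],None,fx=7,fy=7,interpolation=cv2.INTER_CUBIC))
E
```

```text
t: 15.6
eef_pos: [0.4324, 0.2502, 0.1257]
tool_rot: [0.001, 0.046, 0.999, 0.001]
contact_force: [-0.5, 1.5, 12.2]
gripper_width: 0.228
grasp_force: 26.3
pos [0.4324 0.2502 0.1257] ang 3.0488 turn 0.0008 shift before turn [np.float64(-0.0395), np.float64(-0.0061), np.float64(-0.0003)] after [np.float64(-0.0395), np.float64(-0.0061), np.float64(-0.0003)]
q [ 0.04  0.46 -0.85  2.03  0.46  0.85  0.41] F [-0.49  1.46 12.16] w 0.228 g 26.27
```

View pics/s5.png

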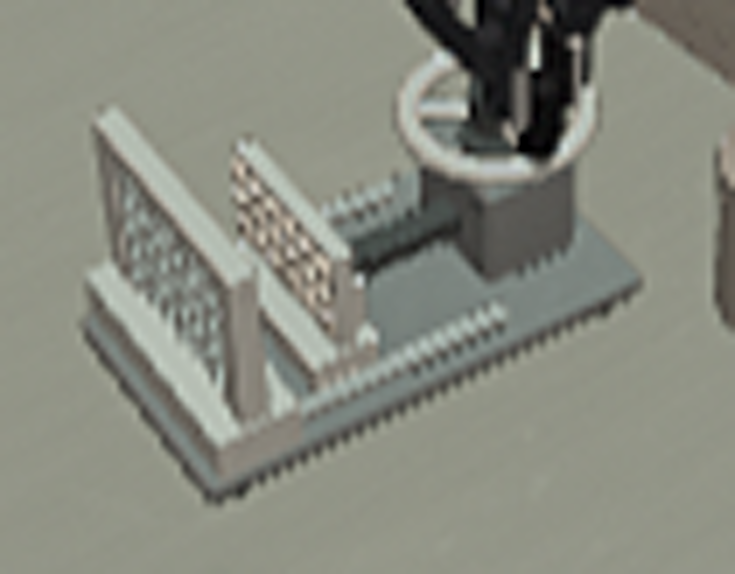

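Pusher has advanced as expected, its plate now at (290,240), with about 17 mm to go. I continue and slow down near contact.

Scaled: -0.0125 m is -0.25, -0.012 m is -0.24.

```bash
echo '[-0.068,0.24,0,0,0,-0.14,0.208,0,0,0,-0.196,0.154,0,0,0,-0.234,0.086,0,0,0,-0.25,0.01,0,0,0,-0.24,-0.068,0,0,0,-0.208,-0.14,0,0,0,0,0,0,0,0]' | python3 -m creep; python3 d.py 0.4712 0.2404 0.126 3.048
python3 - <<'E'
import numpy as np
f=1.451-.7*np.pi-np.arange(0,19)*.1
print(np.round(np.c_[np.diff(.04*np.sin(f)),np.diff(.04*np.cos(f))]*1000,1).tolist())
E
```

```text
t: 16.45
eef_pos: [0.5033, 0.2664, 0.1258]
tool_rot: [0.002, 0.048, 0.999, 0.001]
contact_force: [3.8, 1.3, 7.9]
gripper_width: 0.228
grasp_force: 25.7
pos [0.5033 0.2664 0.1258] ang 3.0454 turn -0.0026 shift before turn [np.float64(0.0295), np.float64(-0.0289), np.float64(-0.0002)] after [np.float64(0.0296), np.float64(-0.0289), np.float64(-0.0002)]
q [ 0.02  0.56 -0.81  1.87  0.5   0.93  0.45] F [3.78 1.27 7.94] w 0.228 g 25.73
[[-2.8, -2.9], [-2.5, -3.1], [-2.2, -3.4], [-1.8, -3.6], [-1.5, -3.7], [-1.1, -3.9], [-0.7, -3.9], [-0.3, -4.0], [0.1, -4.0], [0.5, -4.0], [0.9, -3.9], [1.3, -3.8], [1.7, -3.6], [2.0, -3.5], [2.3, -3.2], [2.7, -3.0], [2.9, -2.7], [3.2, -2.4]]
```

```bash
echo '[-0.056,-0.058,0,0,0,-0.05,-0.062,0,0,0,-0.044,-0.068,0,0,0,-0.036,-0.072,0,0,0,0,0,0,0,0]' | python3 -m creep | grep -E "pos|contact"; echo '[-0.03,-0.074,0,0,0,-0.022,-0.078,0,0,0,0,0,0,0,0]' | python3 -m creep| grep -E "pos|contact"; echo '[-0.014,-0.078,0,0,0,0,0,0,0,0]' | python3 -m creep| grep -E "pos|contact"
```

```text
eef_pos: [0.5101, 0.2527, 0.1258]
contact_force: [2.2, 0.4, 9.5]
eef_pos: [0.5115, 0.2449, 0.1258]
contact_force: [-0.6, 0.4, 11.7]
eef_pos: [0.5116, 0.2411, 0.1258]
contact_force: [-0.2, 0.3, 10.3]
```

Scaled: -0.002 m is -0.04.

```bash
for i in 1; do echo '[0,-0.04,0,0,0,0,-0.04,0,0,0,0,0,0,0,0]' | python3 -m creep| grep -E "pos|contact"; echo '[0,-0.04,0,0,0,0.004,-0.04,0,0,0,0,0,0,0,0]' | python3 -m creep| grep -E "pos|contact"; done
```

```text
eef_pos: [0.5113, 0.2373, 0.1258]
contact_force: [0.3, 0.4, 9.4]
eef_pos: [0.5107, 0.2334, 0.1258]
contact_force: [0.0, 0.9, 10.0]
```

Scaled: -0.002 m is -0.04, 0.0004 m is 0.008.

```bash
echo '[0.008,-0.04,0,0,0,0,0,0,0,0]' | python3 -m creep| grep -E "pos|contact"; echo '[0.01,-0.04,0,0,0,0,0,0,0,0]' | python3 -m creep| grep -E "pos|contact"; echo '[0.01,-0.04,0,0,0,0,0,0,0,0]' | python3 -m creep| grep -E "pos|contact"
```

```text
eef_pos: [0.5101, 0.2315, 0.1258]
contact_force: [-0.1, 1.2, 10.3]
eef_pos: [0.5095, 0.2295, 0.1258]
contact_force: [0.1, 0.9, 9.0]
eef_pos: [0.5088, 0.2276, 0.1258]
contact_force: [-0.5, 1.8, 8.7]
```

```bash
for i in 1; do echo '[0.006,-0.02,0,0,0,0,0,0,0,0]' | python3 -m creep| grep -E "pos|contact"; echo '[0.006,-0.02,0,0,0,0,0,0,0,0]' | python3 -m creep| grep -E "pos|contact"; echo '[0.006,-0.02,0,0,0,0,0,0,0,0]' | python3 -m creep| grep -E "pos|contact";echo '[0.008,-0.02,0,0,0,0,0,0,0,0]' | python3 -m creep| grep -E "pos|contact"; done
```

```text
eef_pos: [0.5085, 0.2267, 0.1258]
contact_force: [0.7, 1.5, 9.1]
eef_pos: [0.5081, 0.2259, 0.1258]
contact_force: [0.7, 1.0, 9.7]
eef_pos: [0.5078, 0.2252, 0.1258]
contact_force: [0.9, 2.6, 8.6]
eef_pos: [0.5075, 0.2245, 0.1258]
contact_force: [1.7, 3.4, 7.6]
```

Steps are falling short and the tangential force is rising, so this looks like contact. I confirm with averaged readings and a picture.

Scaled: -0.0005 m is -0.01, 0.0002 m is 0.004.

```bash
echo '[0.004,-0.01,0,0,0,0,0,0,0,0,0,0,0,0,0]' | python3 -m creep| grep -E "pos|contact"; echo '[0,0,0,0,0]' | python3 -m creep| grep -E "contact"; python3 - <<'E'
from station import eyes; import cv2
s=eyes.read_camera("scene"); cv2.imwrite("pics/scene6.png",s)
cv2.imwrite("pics/s6.png",cv2.resize(s[190:262,250:340],None,fx=8,fy=8,interpolation=cv2.INTER_CUBIC))
E
```

```text
eef_pos: [0.5073, 0.2243, 0.1258]
contact_force: [2.7, 3.9, 5.5]
contact_force: [2.2, 3.2, 6.1]
```

View pics/s6.png

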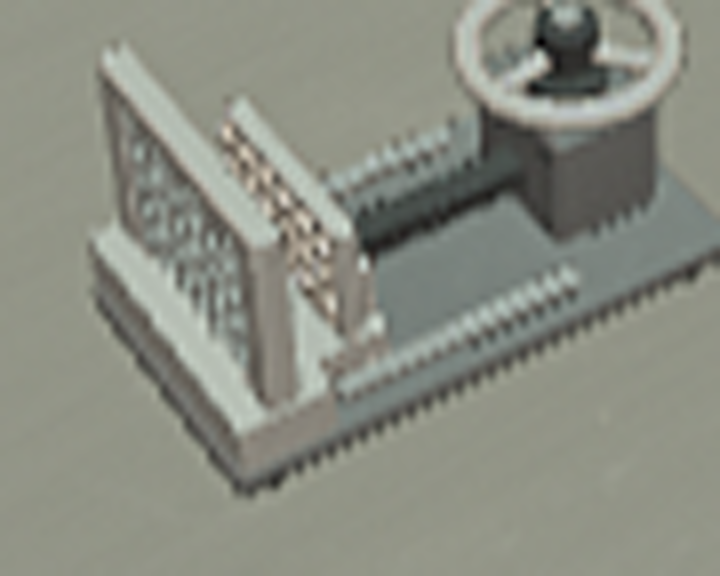

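Sled's front edge meets the foot at about (330,362), and the frame is still seated. One small extra nudge confirms the force rises.

Scaled: -0.0005 m is -0.01, 0.0002 m is 0.004.

```bash
echo '[0.004,-0.01,0,0,0,0,0,0,0,0,0,0,0,0,0]' | python3 -m creep| grep -E "pos|contact"; echo '[0,0,0,0,0]' | python3 -m creep| grep -E "contact"
```

```text
eef_pos: [0.5072, 0.224, 0.1258]
contact_force: [1.5, 4.2, 5.7]
contact_force: [2.1, 4.5, 6.0]
```

Scaled: -0.03 m is -0.6, -0.02 m is -0.4.

```bash
echo '[0,0,0,0,0.6,0,0,0,0,0.6,0,0,0,0,0.6,0,0,0,0,0.6,0,0,-0.4,0,0.6,0,0,-0.6,0,0.6,0,0,-0.6,0,0.6,0,0,-0.6,0,0.6,0,0,0,0,0.6,0,0,0,0,0.6]' | python3 -m creep; python3 - <<'E'
from station import eyes; import cv2
s=eyes.read_camera("scene"); cv2.imwrite("pics/scene7.png",s)
o=cv2.imread("pics/scene6.png"); print(cv2.absdiff(s,o)[210:255,255:305].max(), cv2.absdiff(s,o)[190:255,255:305].mean())
cv2.imwrite("pics/s7.png",cv2.resize(s[170:262,250:365],None,fx=6,fy=6,interpolation=cv2.INTER_CUBIC))
E
```

```text
t: 21.3
eef_pos: [0.5055, 0.2225, 0.2344]
tool_rot: [0.0, 0.047, 0.999, -0.0]
contact_force: [0.5, -0.6, -0.4]
gripper_width: 0.605
grasp_force: 0.0
32 1.2904615384615385
```

View pics/s7.png

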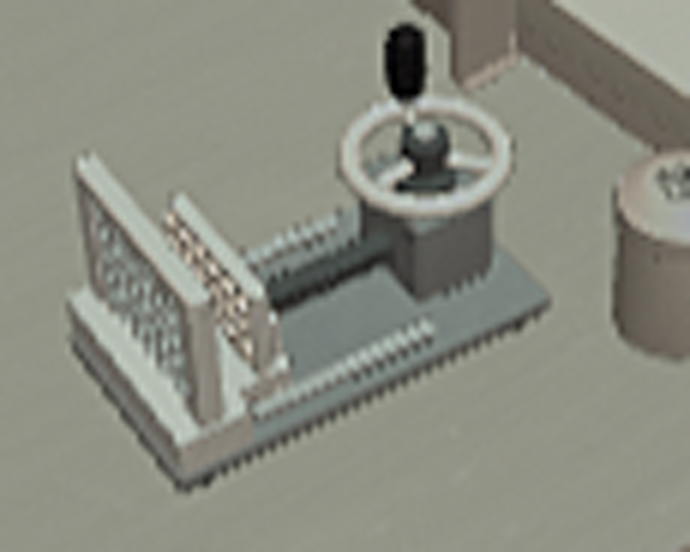

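The frame is seated, the pusher stands against its foot at about (250,395), and the gripper is clear of everything. I hand in.

```bash
python3 -c "
from station import bot;print(bot.hand_in())"
```

```text
the job is handed in; nothing more can be done
None
```

The blade frame is seated on both pegs and released, the pusher is wound up against its foot (about 25 N by my estimate), and I handed the job in at about 21 s; no verdict came back.

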